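Set the bleed valve of a vacuum pack leak tester

ROBOT

A 6-joint arm with a two-finger parallel gripper is mounted at the origin on the work surface. World frame = base frame: x ahead of the robot, y to its left, z up, the work surface at z = 0. Lengths are in m, angles in degrees, forces in N, time in s.
With the tool pointing down it reaches from about 0.3 to 0.75 m from the base axis. Payload 8.5 kg.
Tool frame: the origin (TCP) lies on the centre line of the jaws, within the pads' length; the fingertips stand 14 mm ahead of it and the grasp point (between the pads) lies 5 mm behind it; z points along the fingers, x is the direction in which the jaws open and shut, and the axes are right-handed (so a half turn about z gives the same grasp; the last joint's range is limited). The gripper opens to 85 mm and grips with 20 to 120 N. Pads are 22 mm wide; open, the fingers measure 114 mm over their backs; the gripper's body (76 mm by 85 mm) begins 54 mm behind the grasp point. The pads swing forward as they close: fully open they stand 13 mm farther back than shut.
Start: joints at [-86.305, 21.807, 74.336, -0, 83.858, -12.336], TCP at [0.152, -0.529, 0.245] pointing down, gripper open.
Joint ranges: [-178.18, 178.18], [-50.72, 133.34], [12.68, 142.11], [-81.47, 261.47], [9.98, 163.14], [-165.26, 165.26]. Speed limits (degrees/s): [136.94, 136.94, 180, 180, 180, 180].

INTERFACE

Orientations are given as a 3x3 rotation matrix whose columns are the frame's x, y, z axes.
In Python, from rig import * gives the robot as it stands.
- The arm moves only by the shell command python3 -m crank 'ROWS' [FORCE]. ROWS is JSON, one flat list of numbers, 7 for each row, row after row: the turn, a rotation vector about the world's x, y, z in rad, then the shift along the world's x, y, z in m, then the opening in per cent of the stroke, from 0 (shut) to 100 (fully open). A call has 1 to 20 rows; each row shifts and turns the commanded pose from where the row before left it; what a row does not reach is not made up. A row lasts 1/10 s, in which the tool goes at most 50 mm and 8.59 degrees, less where a joint would pass 70% of its speed; a pose out of reach is approached as far as the arm can. A call is refused whole if a number of a shift passes 0.05 or a number of a turn 0.15, either way. A call with a gripper value outside its range is refused whole. The fingers move at their own pace and stop on an object; FORCE is the grip in N (left out, the last holds). Time passes only in rows, so rows that do not move let the fingers close. It gives the time, the measured TCP pose, the force and the opening at its end, in the units of the state.
- observe(): the state, without advancing time (a new reading comes with each control period).
- get_image(name): name is "side" or "top"; returns a dict with "frame" (400x640x3 uint8, red, green, blue), "fov_y" (degrees; the focal length in pixels is half the picture's height over the tangent of half this angle, whatever the lens; pixels are square), "cx", "cy" (the principal point, pixels), "k1" (the pictures are not rectified: a ray, as slopes to the right and down, at radius r is drawn at 1 + k1 r^2 times it, then the intrinsics apply), "world_to_cam" (4x4, takes a point from world to camera coordinates). Camera axes: x right, y up, looking along -z (the intrinsics and any distortion apply to the point x, -y, -z); pixel columns grow to the right and rows downward; lengths in m; the calibration is good to about 2 mm. A picture is of the moment at which its call begins. There is no depth.
- close_job(): hands the job in, once; it reports no verdict.
The state is a dict: "time_s": time; "q": joint angles; "qvel": joint speeds; "joint_efforts": joint torques, N m; "position": TCP position; "tool_rot": TCP orientation; "ft_force": force on the tool from outside, world axes, zero at the start; "wrist_torque": the same for the moment, N m; "grip_width": finger opening in m.
Only numpy, scipy, OpenCV 4.12 (cv2) and the standard library are available. Lean on these libraries where they do the work, as an engineer would, in place of code of your own. Each camera call takes 0.05 s, during which the arm holds its last target. There are 200 camera calls.

TASK

A drink carton is shut in the vacuum leak tester; get the tester ready for a slow pull-down. First swing the sprung vent lever on its lid all the way to the stop and let it spring back, then turn the bleed valve's winged thumbscrew clockwise until it seats and back it off a quarter turn. Finish while still holding the thumbscrew gripped at that setting, with the lever left sprung back, and do not disturb the other things on the lid and the bench.

Things in the scene. Friction and masses are not known exactly. Their poses are not given: they have to be found in the camera images.
- tester: Fixed leak tester: clear acrylic chamber 224 x 294 mm, lid top 122 mm above the bench, white console (80 mm deep, 112 high) against its back. On the lid: a 52 mm dial gauge 80 mm behind the centre, 70 mm tall, and two valves about 80 mm left and right of the centre (which is where varies). Origin: centre of the chamber's underside; x to the console, y left, z up
- lever_grip (a point): Centre of the black sleeve of the vent valve's level sprung lever: a bar 58 mm long, 14 wide, 12 high. The point is 40 mm above the lid's top and 72 mm from the lever's vertical turning axis. Own x: along the lever from its free end to the turning axis (axis at +72 mm on x); z up. Free air below the sleeve down to the lid
- vent_lever (a joint): Swing of the vent lever, rad: 0 at rest, 1.4 at its stop, growing anticlockwise from above. At rest it points to the front left of the tester, at the stop to the front right. A return spring holds it at rest: 0.13 N m there, 0.44 N m at the stop (6 N at the grip point). Let go, it springs back by itself in about a second
- screw_grip (a point): Grip point of the bleed valve's black winged thumbscrew, on its vertical turning axis, 52 mm above the lid's top. The two wings form an upright bar 46 mm long, 11 mm thick, flat-sided, 38 to 63 mm above the lid. Own x: along the bar (turns with the screw); z up. Below: a 16 mm collar from 32 mm up, the valve body, 30 mm wide, with a 22 mm side stub, up to 25 mm
- bleed_screw (a joint): Opening of the bleed valve, rad: 0 when the screw is seated (it stops dead there, fully clockwise seen from above), growing as it is turned anticlockwise. Starts 0.9 to 2.5 rad open, turns against an even drag of 0.05 N m, stays where it is left and practically keeps its height. A quarter turn is 1.57
- timer: Bystander: loose white timer, 62 x 48 x 13 mm, lying on a back part of the lid; origin under its centre
- plug: Bystander: loose brass port plug, 21 mm in diameter, 15 mm high, standing on a back part of the lid; origin under its centre
- carton_a: Bystander: drink carton, 38 x 50 x 110 mm, standing in the white tray on the right; origin under its centre
- dishes: Bystander: stack of three clear dishes, 88 mm in diameter, 41 mm high, in the white tray on the right; origin under its centre
- carton_b: Bystander: drink carton, 38 x 50 x 110 mm, standing on the bench on the left; origin under its centre
- beaker: Bystander: glass beaker, 68 mm in diameter, 88 mm high, on the left; origin under its centre
- sample_jar: Bystander: closed amber jar, 62 mm in diameter, 100 mm high, on the left; origin under its centre
- spatula: Bystander: steel spatula 180 mm long, lying on the left; origin under its middle

How it is judged (in metres and radians):
On the way, in this order (a step that is already met when the one before it is completed fails the run):
1. the vent lever is swung to its stop (value of joint vent_lever above 1.3 rad), for 0.1 s.
2. the vent lever is let go and has sprung back (value of joint vent_lever below 0.08 rad and contact force between anything else and vent_lever below 0.2 N), for 0.2 s.
3. the thumbscrew is turned down until it seats (value of joint bleed_screw below 0.06 rad), for 0.1 s.
At the end, for the whole second after the job is handed in: The thumbscrew is a quarter turn (within 20 degrees) open from its seat, at rest and still gripped by the fingers (over 5 N), and the vent lever is back at rest (under 0.08 rad) and untouched (all of step 2 and value of joint bleed_screw between 1.22 and 1.92 rad and velocity of joint bleed_screw between -0.1 and 0.1 rad/s and contact force between the fingers and bleed_screw above 5 N); the arm keeps its last pose, push and grip.
It fails at once if the timer or the plug on the lid is disturbed (moved over 20 mm or tipped) (distance of any of timer, plug from where it was at the start of the episode above 0.02 m or angle between any of timer, plug's own z axis and vertical above 0.35 rad).
It fails at once if a carton is disturbed (moved over 20 mm or tipped) (distance of any of carton_a, carton_b from where it was at the start of the episode above 0.02 m or angle between any of carton_a, carton_b's own z axis and vertical above 0.35 rad).
It fails at once if the dishes are disturbed (moved over 20 mm or tipped) (distance of dishes from where it was at the start of the episode above 0.02 m or angle between dishes's own z axis and vertical above 0.35 rad).
It fails at once if the beaker or the jar is disturbed (moved over 20 mm or tipped) (distance of any of beaker, sample_jar from where it was at the start of the episode above 0.02 m or angle between any of beaker, sample_jar's own z axis and vertical above 0.35 rad).
It fails at once if the spatula is disturbed (moved over 20 mm or tipped) (distance of spatula from where it was at the start of the episode above 0.02 m or angle between spatula's own z axis and vertical above 0.35 rad).
It also fails if it takes over 54 s, if anything falls off the work surface, if the arm or the gripper's body presses on something with over 40 N, if the wrist force passes 120 N, or if a joint passes its speed limit or range.

## Working session

There is one attempt and no reset: what is moved stays moved. The work goes in short steps, Python scripts to look and compute and a shell command to move; the robot and the scene stay as the last step left them, time stands still between calls to the robot, and variables do not carry over. Pictures are saved under pics/ and viewed, about 8 in all and at most 12, crops included, and the job is handed in when it is done.

```bash
mkdir -p pics; ls
cat > h.py <<'E'
from rig import *
import numpy as np, cv2
def grab(n,f):
    d=get_image(n); cv2.imwrite('pics/'+f,cv2.cvtColor(d['frame'],cv2.COLOR_RGB2BGR)); 
    np.save('pics/'+f[:-4]+'.npy',d,allow_pickle=True); return d
def load(f): return np.load('pics/'+f+'.npy',allow_pickle=True).item()
def K(d):
    f=200/np.tan(np.radians(d['fov_y'])/2); return f
def ray(d,u,v):
    f=K(d); a=np.array([(u-d['cx'])/f,(v-d['cy'])/f]); s=a.copy()
    for _ in range(20): s=a/(1+d['k1']*(s@s))
    M=np.array(d['world_to_cam']); R=M[:3,:3]; o=-R.T@M[:3,3]
    r=R.T@np.array([s[0],-s[1],-1]); return o,r/np.linalg.norm(r)
def plane(d,u,v,z):
    o,r=ray(d,u,v); return o+r*(z-o[2])/r[2]
def proj(d,p):
    M=np.array(d['world_to_cam']); c=M[:3,:3]@np.array(p)+M[:3,3]; s=np.array([c[0],-c[1]])/-c[2]
    s=s*(1+d['k1']*(s@s)); return s*K(d)+[d['cx'],d['cy']]
def two(d1,p1,d2,p2):
    o1,r1=ray(d1,*p1);o2,r2=ray(d2,*p2)
    t=np.linalg.lstsq(np.c_[r1,-r2],o2-o1,rcond=None)[0]
    a=o1+r1*t[0];b=o2+r2*t[1]; return (a+b)/2,np.linalg.norm(a-b)
E
python3 - <<'E'
from h import *
for n in('top','side'):
    d=grab(n,n+'0.png'); print({k:d[k] for k in('fov_y','cx','cy','k1')}, ray(d,320,200))
print(observe())
E
```

```text
pics
{'fov_y': 55.32660835263574, 'cx': 315.3534068252172, 'cy': 196.35487013262818, 'k1': -0.046291642477818994} (array([ 0.3315934 , -0.03535817,  1.20983476]), array([ 0.1142568 , -0.00346973, -0.99344519]))
{'fov_y': 53.302349156547535, 'cx': 317.5347649254804, 'cy': 193.12213439208807, 'k1': -0.08299768199859434} (array([0.26210674, 0.96117452, 0.73728229]), array([ 0.17963326, -0.83883743, -0.5138907 ]))
{'time_s': 0.1, 'q': array([-8.63037072e+01,  2.18376755e+01,  7.43786384e+01, -2.94508547e-04,
        8.38577551e+01, -1.23352447e+01]), 'qvel': array([-0.02214173, -0.00114405, -0.19373025, -0.01808877,  0.16946593,
       -0.02053573]), 'joint_efforts': array([ 3.77900855e-03, -4.49219406e+01, -2.31653988e+01, -1.61670923e-04,
        3.74314011e-03, -1.34823459e-06]), 'position': array([ 0.15187732, -0.52836695,  0.24477882]), 'tool_rot': array([[ 2.76166900e-01, -9.61109690e-01, -8.84405678e-05],
       [-9.61108862e-01, -2.76166781e-01,  1.28972965e-03],
       [-1.26399601e-03, -2.71179627e-04, -9.99999164e-01]]), 'ft_force': array([0.46691502, 0.25637137, 0.19286677]), 'wrist_torque': array([-0.04630163, -0.03605973,  0.01089771]), 'grip_width': 0.08533668320721635}
```

View pics/top0.png

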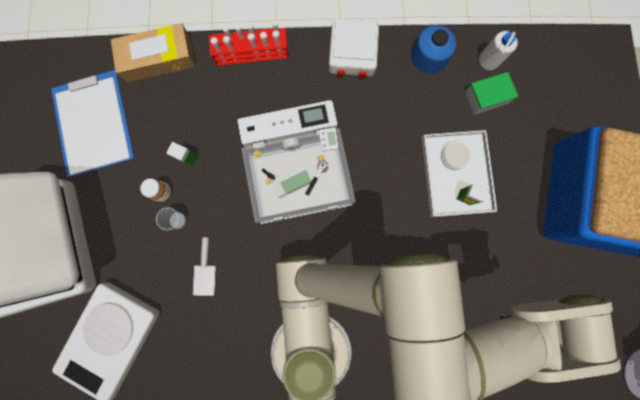

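View pics/side0.png

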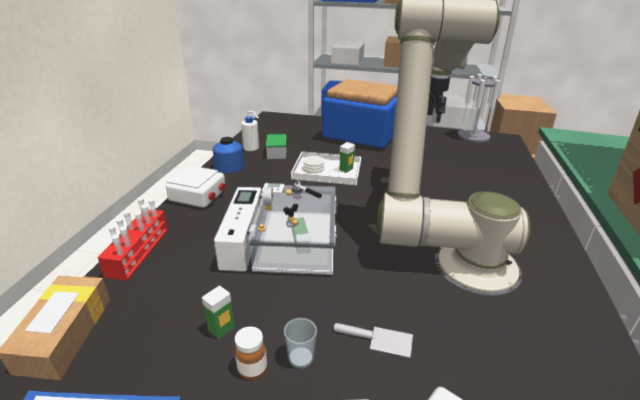

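The top picture shows the tester at about (297,165), the vent valve on the right near (322,163) with its black lever running to (308,192), and the thumbscrew on the left near (268,175). Next I crop in from both views.

Run:
```python
import cv2,numpy as np
t=cv2.imread('pics/top0.png')[95:225,230:360]; s=cv2.imread('pics/side0.png')[175:275,215:345]
a=cv2.resize(t,None,fx=4,fy=4,interpolation=cv2.INTER_CUBIC);cv2.imwrite('pics/c0.png',a)
a=cv2.resize(s,None,fx=5,fy=5,interpolation=cv2.INTER_CUBIC);cv2.imwrite('pics/c1.png',a)
```

```text
(no output)
```

View pics/c0.png

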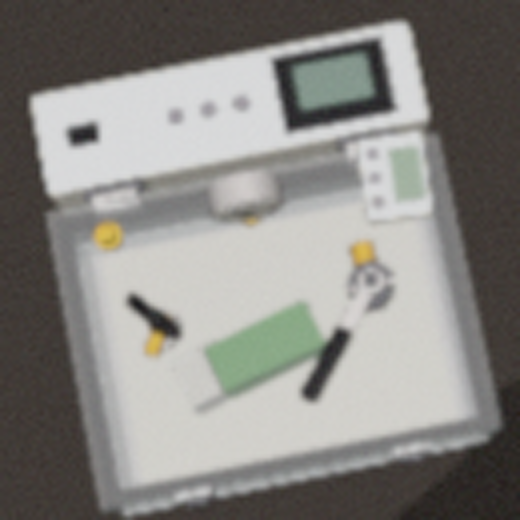

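View pics/c1.png

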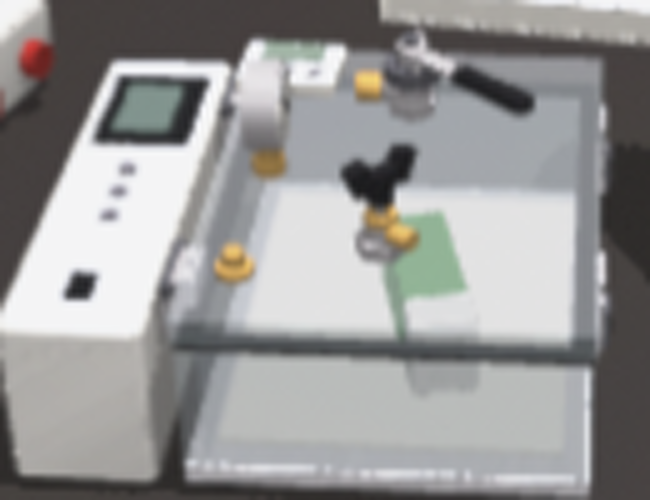

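The crops show the wing bar running from (132,298) to (178,332) in c0, the black sleeve from (345,332) to (310,397), the plug at (108,236) and the timer at (395,180). Now I turn the dark masks into points.

Run:
```python
from h import *
T=load('top0');S=load('side0')
def blobs(d,x0,y0,x1,y1,th):
    g=d['frame'][y0:y1,x0:x1].max(2); big=cv2.resize(g,None,fx=4,fy=4,interpolation=cv2.INTER_CUBIC)
    n,l,st,c=cv2.connectedComponentsWithStats((big<th).astype('uint8'))
    out=[]
    for i in range(1,n):
        if st[i,4]<150: continue
        yx=np.argwhere(l==i)[:,::-1].astype(np.float32)
        r=cv2.minAreaRect(yx); b=cv2.boxPoints(r)
        sc=lambda p:np.array([x0,y0])+(np.array(p)+.5)/4-.5
        if np.linalg.norm(b[0]-b[1])<np.linalg.norm(b[1]-b[2]): e=(b[0]+b[1])/2,(b[2]+b[3])/2
        else: e=(b[1]+b[2])/2,(b[3]+b[0])/2
        out.append((sc(r[0]),sc(e[0]),sc(e[1]),np.array(r[1])/4))
    return out
for nm,box,z in(('sleeve',(300,170,320,198),.167),('wing',(258,165,279,183),.185)):
  for th in (70,100):
    for c,a,b,wh in blobs(T,*box,th):
        A,B=plane(T,*a,z),plane(T,*b,z)
        print(nm,th,c.round(1),wh.round(1),plane(T,*c,z).round(4),A.round(4),B.round(4),'len',np.linalg.norm(A-B).round(3),'ang',np.degrees(np.arctan2(*(B-A)[1::-1])).round(1))
for th in (60,90):
  for c,a,b,wh in blobs(S,280,185,325,218,th): print('side',th,c.round(1),a.round(1),b.round(1),wh.round(1))
c0=lambda x,y:(230+(x+.5)/4-.5,95+(y+.5)/4-.5)
c1=lambda x,y:(215+(x+.5)/5-.5,175+(y+.5)/5-.5)
for n,p in dict(frontL=(112,508),frontR=(500,432),backL=(48,212)).items(): print(n,plane(T,*c0(*p),.122).round(4))
print('axis screw 2view',two(T,c0(155,315),S,c1(380,185)))
print('lever pivot',plane(T,*c0(373,283),.16), two(T,c0(373,283),S,c1(410,45)))
print('sleeve 2view',two(T,c0(327,363),S,c1(492,88)))
print('plug',plane(T,*c0(108,236),.137),'timer',plane(T,*c0(395,180),.135),'gauge',plane(T,*c0(245,190),.18))
```

```text
sleeve 70 [310.8 185.4] [ 3.3 17.8] [ 0.4928 -0.0147  0.167 ] [ 0.5144 -0.027   0.167 ] [ 0.4713 -0.0024  0.167 ] len 0.05 ang 150.3
sleeve 100 [310.7 185.5] [ 4.4 18.9] [ 0.4927 -0.0143  0.167 ] [ 0.5156 -0.0274  0.167 ] [ 0.4699 -0.0012  0.167 ] len 0.053 ang 150.2
wing 70 [267.8 173.9] [13.8  3.2] [0.5249 0.1019 0.185 ] [0.537  0.1167 0.185 ] [0.5127 0.0871 0.185 ] len 0.038 ang -129.3
wing 100 [267.8 174. ] [14.9  4.1] [0.5244 0.1019 0.185 ] [0.5364 0.1188 0.185 ] [0.5125 0.085  0.185 ] len 0.041 ang -125.2
side 60 [313.2 192.5] [306.  189.1] [320.5 196. ] [16.   3.6]
side 60 [291.5 210.3] [298.  207.6] [285. 213.] [ 9.5 14.1]
side 90 [316.4 185. ] [324.4 185. ] [308.4 185. ] [ 0.8 16. ]
side 90 [313.2 192.5] [305.5 188.8] [320.9 196.1] [17.   4.7]
side 90 [297.  190.5] [302.1 190.3] [291.9 190.7] [ 4.1 10.2]
side 90 [291.4 210.3] [298.4 207.6] [284.4 213.1] [10.6 15.1]
frontL [0.3989 0.1406 0.122 ]
frontR [ 0.4467 -0.1382  0.122 ]
backL [0.617  0.1868 0.122 ]
axis screw 2view (array([0.52790038, 0.10265467, 0.16394786]), np.float64(0.0045907606571256665))
lever pivot [ 0.54974743 -0.04953     0.16      ] (array([ 0.54990478, -0.04927435,  0.16493004]), np.float64(0.0023459075840003758))
sleeve 2view (array([ 0.49309207, -0.0161618 ,  0.1619145 ]), np.float64(0.0010144955801546754))
plug [0.59409906 0.1402087  0.137     ] timer [ 0.63046045 -0.06777361  0.135     ] gauge [0.61362061 0.03775786 0.18      ]
```

The estimates agree with each other and with the given sizes. The tester yaw is about 10°, and the sleeve is at (0.493,-0.0155,0.162) by two views. That puts the lever axis near (0.5555,-0.051), pointing at 150°. The screw is near (0.526,0.102) with its bar at about 53°. First I move above the push start at (0.510,0.015) with the jaws closing.

```bash
python3 -m crank '[0,0,0.038,0.018,0.027,0,0, 0,0,0.038,0.018,0.027,0,0, 0,0,0.038,0.018,0.027,0,0, 0,0,0.038,0.018,0.027,0,0, 0,0,0.038,0.018,0.027,0,0, 0,0,0.038,0.018,0.027,0,0, 0,0,0.038,0.018,0.027,0,0, 0,0,0.038,0.018,0.027,0,0, 0,0,0.038,0.018,0.027,0,0, 0,0,0.038,0.018,0.027,0,0, 0,0,0.038,0.018,0.027,0,0, 0,0,0.038,0.018,0.027,0,0, 0,0,0.038,0.018,0.027,0,0, 0,0,0.038,0.018,0.027,0,0, 0,0,0.038,0.018,0.027,0,0, 0,0,0.038,0.018,0.027,0,0, 0,0,0.038,0.018,0.027,0,0, 0,0,0.038,0.018,0.027,0,0, 0,0,0.038,0.018,0.027,0,0, 0,0,0.038,0.018,0.027,0,0]' 30
```

```text
time_s: 2.1
position: [0.5123, 0.0127, 0.245]
tool_rot: [[0.863, -0.505, -0.001], [-0.505, -0.863, 0.0], [-0.001, 0.0, -1.0]]
ft_force: [-0.3, -1.2, 0.6]
grip_width: -0.0002
```

```bash
python3 -m crank '[0,0,0,-0.002,0.003,-0.02,0, 0,0,0,0,0,-0.021,0, 0,0,0,0,0,-0.021,0, 0,0,0,0,0,-0.021,0, 0,0,0,0,0,0,0]'
python3 - <<'E'
from h import *
d=grab('top','top1.png'); s=grab('side','side1.png')
a=cv2.resize(cv2.imread('pics/top1.png')[95:225,230:360],None,fx=3,fy=3); b=cv2.resize(cv2.imread('pics/side1.png')[160:290,215:345],None,fx=3,fy=3)
cv2.imwrite('pics/m1.png',np.hstack([a,b]))
E
```

```text
time_s: 2.6
position: [0.5086, 0.0147, 0.1599]
tool_rot: [[0.862, -0.506, -0.006], [-0.506, -0.862, 0.001], [-0.005, 0.002, -1.0]]
ft_force: [-0.7, -0.0, 0.1]
grip_width: -0.0
```

View pics/m1.png

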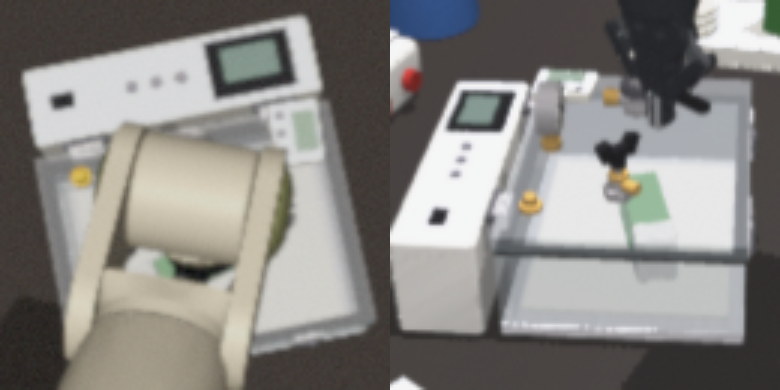

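The side picture shows the closed fingertips just in front of the sleeve on its near (+y) side, at about (655,105), clear of the screw. I'll push along the arc, first part.

```bash
python3 -m crank '[0,0,0,-0.0045,-0.008,0.001,0, 0,0,0,-0.0045,-0.008,0.001,0, 0,0,0.098,-0.0048,-0.0055,0,0, 0,0,0.098,-0.0042,-0.0059,0,0, 0,0,0.098,-0.0036,-0.0063,0,0, 0,0,0.098,-0.003,-0.0066,0,0, 0,0,0.098,-0.0023,-0.0069,0,0, 0,0,0.098,-0.0016,-0.0071,0,0, 0,0,0.098,-0.0009,-0.0072,0,0, 0,0,0.098,-0.0002,-0.0073,0,0, 0,0,0.098,0.0005,-0.0072,0,0, 0,0,0,0,0,0,0]'
```

```text
time_s: 3.9
position: [0.4807, -0.062, 0.1652]
tool_rot: [[0.939, 0.344, 0.002], [0.344, -0.939, 0.001], [0.002, -0.0, -1.0]]
ft_force: [0.4, 6.5, 2.8]
grip_width: -0.0002
```

```bash
python3 -m crank '[0,0,0.098,0.0012,-0.0072,-0.003,0, 0,0,0.098,0.0019,-0.007,0,0, 0,0,0.098,0.0026,-0.0068,0,0, 0,0,0.098,0.0032,-0.0065,0,0, 0,0,0.098,0.0038,-0.0062,0,0, 0,0,0,0,0,0,0, 0,0,0,0,0,0,0]'
python3 - <<'E'
from h import *
grab('top','top2.png'); s=grab('side','side2.png')
a=cv2.resize(cv2.imread('pics/top2.png')[95:225,230:360],None,fx=3,fy=3); b=cv2.resize(cv2.imread('pics/side2.png')[160:290,215:345],None,fx=3,fy=3)
cv2.imwrite('pics/m2.png',np.hstack([a,b])); print(observe()['ft_force'],observe()['wrist_torque'])
E
```

```text
time_s: 4.6
position: [0.491, -0.0925, 0.1617]
tool_rot: [[0.668, 0.744, -0.005], [0.744, -0.668, 0.006], [0.001, -0.008, -1.0]]
ft_force: [-8.4, 17.1, 7.9]
grip_width: -0.0002
[-8.79988116 16.88975638  7.54515949] [2.64480186 1.34039791 0.17045277]
```

View pics/m2.png

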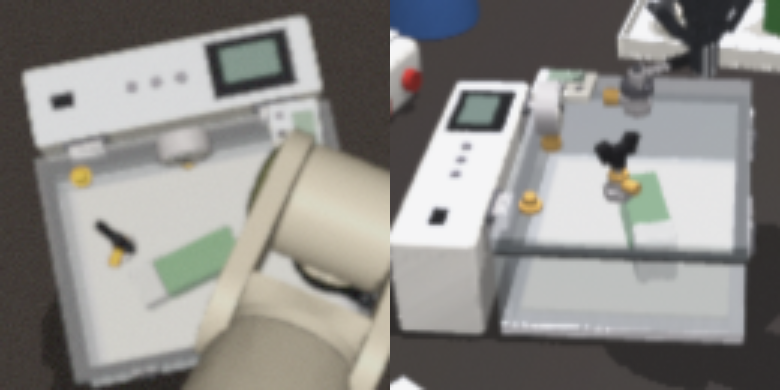

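The side view shows the lever swung round to the right under the fingers. The force is 19 N, well above the spring's 6 N, so the lever should be on the stop. I'll confirm with a 2 mm nudge and see how much the force rises.

```bash
python3 -m crank '[0,0,0,0.0015,-0.0014,0,0, 0,0,0,0,0,0,0, 0,0,0,0,0,0,0]'
```

```text
time_s: 5.0
position: [0.4913, -0.0928, 0.1616]
tool_rot: [[0.667, 0.745, -0.008], [0.745, -0.667, 0.008], [0.001, -0.011, -1.0]]
ft_force: [-13.9, 21.9, 12.1]
grip_width: -0.0004
```

The nudge moved the tool 0.4 mm while the force went from 19 to 26 N, so this is the hard stop. I'll back off, lift clear, and travel above the screw while the jaws open.

```bash
python3 -m crank '[0,0,0,-0.004,0.0035,0,0, 0,0,0,0,0,0.045,0, 0,0,0,0,0,0.045,0, 0,0,0.118,0.0025,0.0139,0,60, 0,0,0.118,0.0025,0.0139,0,60, 0,0,0.118,0.0025,0.0139,0,60, 0,0,0.118,0.0025,0.0139,0,60, 0,0,0.118,0.0025,0.0139,0,60, 0,0,0.118,0.0025,0.0139,0,60, 0,0,0.118,0.0025,0.0139,0,60, 0,0,0.118,0.0025,0.0139,0,60, 0,0,0.118,0.0025,0.0139,0,60, 0,0,0.118,0.0025,0.0139,0,60, 0,0,0.118,0.0025,0.0139,0,60, 0,0,0.118,0.0025,0.0139,0,60, 0,0,0.118,0.0025,0.0139,0,60, 0,0,0.118,0.0025,0.0139,0,60, 0,0,0,0,0,0,60, 0,0,0,0,0,0,60]'
python3 - <<'E'
from h import *
T=grab('top','top3.png'); s=grab('side','side3.png')
a=cv2.resize(cv2.imread('pics/top3.png')[95:225,230:360],None,fx=3,fy=3); b=cv2.resize(cv2.imread('pics/side3.png')[160:290,215:345],None,fx=3,fy=3)
cv2.imwrite('pics/m3.png',np.hstack([a,b])); print(observe()['q'].round(1))
E
```

```text
time_s: 6.9
position: [0.5258, 0.1008, 0.2517]
tool_rot: [[-0.795, 0.607, 0.0], [0.607, 0.795, -0.0], [-0.001, -0.0, -1.0]]
ft_force: [-0.3, -0.8, -1.1]
grip_width: 0.0509
[  -1.8   20.1   76.    -0.    83.9 -144.5]
```

View pics/m3.png

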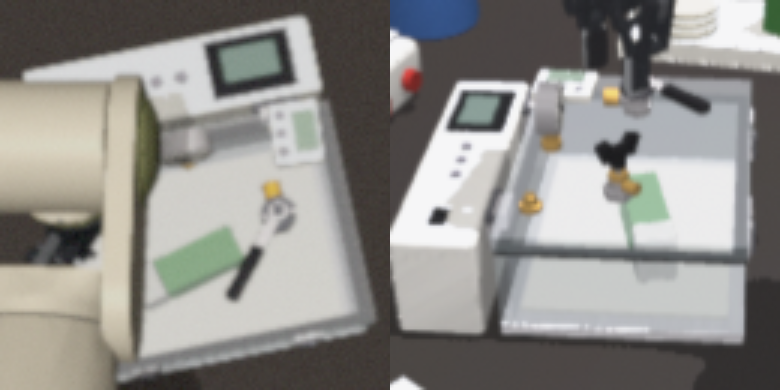

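The lever is back at rest, with its sleeve from (265,245) to (235,298) as before, and the timer and plug have not moved. The open jaws are above the screw, so I descend.

```bash
python3 -m crank '[0,0,0,0,0.001,-0.02,60, 0,0,0,0,0,-0.02,60, 0,0,0,0,0,-0.02,60, 0,0,0,0,0,-0.012,60, 0,0,0,0,0,-0.0107,60, 0,0,0,0,0,0,60]'
python3 - <<'E'
from h import *
s=grab('side','side4.png')
b=cv2.resize(cv2.imread('pics/side4.png')[170:250,255:345],None,fx=6,fy=6,interpolation=cv2.INTER_CUBIC)
p=observe()['position']; print(proj(s,p), proj(s,[.526,.102,.174]))
u=((proj(s,p)-[255,170]+.5)*6).astype(int); cv2.circle(b,tuple(int(i) for i in u),3,(0,0,255),-1)
cv2.imwrite('pics/m4.png',b)
E
```

```text
time_s: 7.6
position: [0.5255, 0.1019, 0.1676]
tool_rot: [[-0.796, 0.605, -0.002], [0.605, 0.796, -0.0], [0.002, -0.001, -1.0]]
ft_force: [0.9, 0.7, 0.3]
grip_width: 0.051
[290.48504784 209.93405035] [290.42622242 208.18679385]
```

View pics/m4.png

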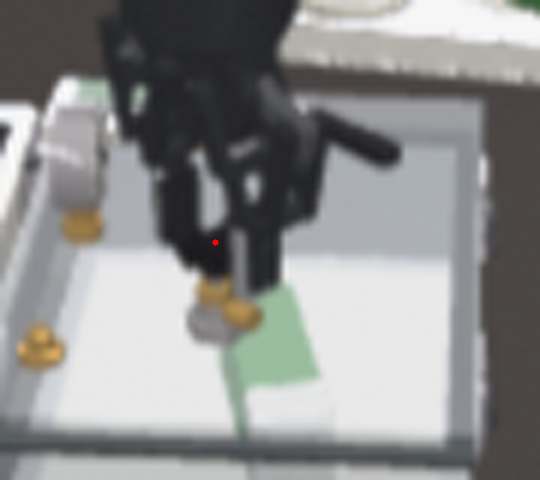

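The jaws straddle the wings: one finger at (180,215) on the far side, one at (255,245) on the near side, with the yellow neck centred below the TCP mark. I close with 50 N.

```bash
python3 -m crank '[0,0,0,0,0,0,0, 0,0,0,0,0,0,0, 0,0,0,0,0,0,0, 0,0,0,0,0,0,0, 0,0,0,0,0,0,0, 0,0,0,0,0,0,0]' 50; python3 -c "
from rig import *
print(observe()['wrist_torque'])"
```

```text
time_s: 8.25
position: [0.5264, 0.1023, 0.1694]
tool_rot: [[-0.797, 0.604, 0.002], [0.604, 0.797, -0.0], [-0.002, 0.001, -1.0]]
ft_force: [0.4, -1.8, 6.2]
grip_width: 0.0119
[-0.1807169   0.08202196  0.00961389]
```

Width is 11.9 mm with small side forces, so it is gripped on the 11 mm wing. I turn clockwise in chunks and watch the torque about z.

```bash
cat > t.py <<'E'
from rig import *; import numpy as np
o=observe(); R=o['tool_rot']; print('yaw',np.degrees(np.arctan2(R[1,0],R[0,0])).round(2),'torque',o['wrist_torque'].round(3),'f',o['ft_force'].round(1),'w',o['grip_width'].round(4),'q6',o['q'][5].round(1),'eff6',o['joint_efforts'][5].round(3))
E
python3 -m crank '[0,0,-0.1,0,0,0,0, 0,0,-0.1,0,0,0,0, 0,0,-0.1,0,0,0,0, 0,0,-0.1,0,0,0,0]' >/dev/null; python3 t.py;  python3 -m crank '[0,0,-0.1,0,0,0,0, 0,0,-0.1,0,0,0,0, 0,0,-0.1,0,0,0,0, 0,0,-0.1,0,0,0,0]'>/dev/null; python3 t.py
```

```text
Traceback (most recent call last):
  File "t.py", line 2, in <module>
    o=observe(); R=o['tool_rot']; print('yaw',np.degrees(np.arctan2(R[1,0],R[0,0])).round(2),'torque',o['wrist_torque'].round(3),'f',o['ft_force'].round(1),'w',o['grip_width'].round(4),'q6',o['q'][5].round(1),'eff6',o['joint_efforts'][5].round(3))
                                                                                                                                                                ^^^^^^^^^^^^^^^^^^^^^
AttributeError: 'float' object has no attribute 'round'
Traceback (most recent call last):
  File "t.py", line 2, in <module>
    o=observe(); R=o['tool_rot']; print('yaw',np.degrees(np.arctan2(R[1,0],R[0,0])).round(2),'torque',o['wrist_torque'].round(3),'f',o['ft_force'].round(1),'w',o['grip_width'].round(4),'q6',o['q'][5].round(1),'eff6',o['joint_efforts'][5].round(3))
                                                                                                                                                                ^^^^^^^^^^^^^^^^^^^^^
AttributeError: 'float' object has no attribute 'round'
```

```bash
sed -i "s/o\['grip_width'\].round(4)/round(o['grip_width'],4)/" t.py; python3 t.py
```

```text
yaw 96.76 torque [-0.664 -0.149  0.045] f [ 0.4 -4.4  5.5] w 0.012 q6 -98.4 eff6 -1.263
```

46° turned so far, and the torque equals the stated drag. I continue.

```bash
python3 -m crank '[0,0,-0.1,0,0,0,0, 0,0,-0.1,0,0,0,0, 0,0,0,0,0,0,0]' >/dev/null; python3 t.py;  python3 -m crank '[0,0,-0.1,0,0,0,0, 0,0,-0.1,0,0,0,0, 0,0,0,0,0,0,0]'>/dev/null; python3 t.py
```

```text
yaw 85.37 torque [-0.795 -0.134 -0.032] f [ 1.4 -3.9  5.2] w 0.0122 q6 -87.0 eff6 0.839
yaw 73.91 torque [-0.9   -0.109 -0.07 ] f [ 0.8 -5.1  5.1] w 0.0118 q6 -75.6 eff6 0.837
```

```bash
python3 -m crank '[0,0,-0.1,0,0,0,0, 0,0,-0.1,0,0,0,0, 0,0,0,0,0,0,0]' >/dev/null; python3 t.py;  python3 -m crank '[0,0,-0.1,0,0,0,0, 0,0,-0.1,0,0,0,0, 0,0,0,0,0,0,0]'>/dev/null; python3 t.py
```

```text
yaw 62.5 torque [-1.102 -0.056  0.352] f [ 0.3 -5.5  5.2] w 0.0119 q6 -64.1 eff6 1.261
yaw 51.28 torque [-0.915  0.682  2.36 ] f [-1.7 -5.3  8.8] w 0.0121 q6 -52.9 eff6 3.259
```

The torque jumped from 0.05 to 0.35 and then 2.4 N·m, so the screw is seated. The bind starts at a yaw of about 63-64°. I back off in small steps to find where the torque vanishes, which shows whether the grip slipped.

```bash
for i in 1 2 3; do python3 -m crank '[0,0,0.05,0,0,0,0, 0,0,0,0,0,0,0]' >/dev/null; python3 t.py; done; python3 -m crank '[0,0,0.05,0,0,0,0, 0,0,0,0,0,0,0]' |grep -E 'time|pos' ; python3 t.py
```

```text
yaw 54.25 torque [-0.899  0.54   1.289] f [-1.6 -5.3  9.2] w 0.012 q6 -55.9 eff6 0.867
yaw 57.13 torque [-1.551 -0.481  1.542] f [ 2.9 -7.4  4.5] w 0.0117 q6 -58.8 eff6 1.116
yaw 59.89 torque [-1.457 -0.485  0.664] f [ 2.7 -7.6  3.9] w 0.0118 q6 -61.5 eff6 0.206
time_s: 11.05
position: [0.5272, 0.1011, 0.1695]
yaw 62.68 torque [-1.36  -0.453  0.039] f [ 3.5 -6.5  4.5] w 0.0117 q6 -64.3 eff6 -0.355
```

The torque vanishes at a yaw of about 63°, where it began to rise, so slip is about 1° at most. I open 90° from there to a yaw of about 153°, which puts q6 near -154, inside its range.

```bash
python3 -m crank '[0,0,0.104,0,0,0,0, 0,0,0.104,0,0,0,0, 0,0,0.104,0,0,0,0, 0,0,0.104,0,0,0,0, 0,0,0.104,0,0,0,0, 0,0,0.104,0,0,0,0, 0,0,0.104,0,0,0,0, 0,0,0.104,0,0,0,0, 0,0,0.104,0,0,0,0, 0,0,0.104,0,0,0,0, 0,0,0.104,0,0,0,0, 0,0,0.104,0,0,0,0, 0,0,0.104,0,0,0,0, 0,0,0.104,0,0,0,0, 0,0,0.104,0,0,0,0, 0,0,0,0,0,0,0, 0,0,0,0,0,0,0]'; python3 t.py
python3 - <<'E'
from h import *
grab('top','top5.png'); grab('side','side5.png')
a=cv2.resize(cv2.imread('pics/top5.png')[95:225,230:360],None,fx=3,fy=3); b=cv2.resize(cv2.imread('pics/side5.png')[160:290,215:345],None,fx=3,fy=3)
cv2.imwrite('pics/m5.png',np.hstack([a,b]))
E
```

```text
time_s: 12.75
position: [0.5266, 0.1029, 0.1695]
tool_rot: [[-0.883, 0.469, 0.003], [0.469, 0.883, 0.001], [-0.002, 0.002, -1.0]]
ft_force: [0.3, 2.8, 5.9]
grip_width: 0.0122
yaw 152.03 torque [ 0.429 -0.178  0.048] f [0.3 2.8 5.9] w 0.0122 q6 -153.7 eff6 -0.019
```

View pics/m5.png

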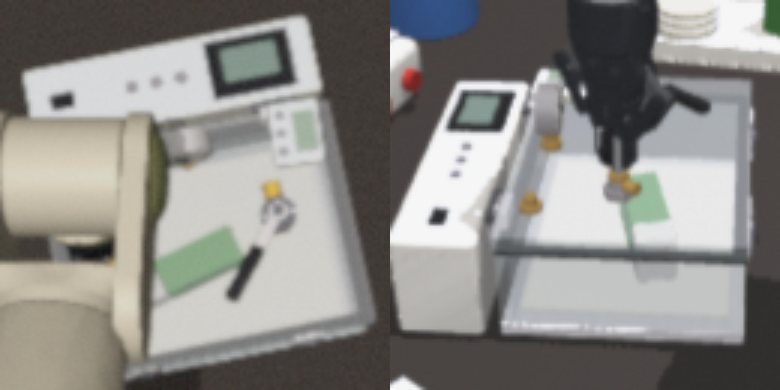

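The lever is at rest, the screw is still gripped at a width of 12.2 mm, and the plug and timer are in place. The opening is about 89°. Handing in.

```bash
python3 -c "
from rig import *
print(close_job())"; python3 t.py
```

```text
the job is handed in; nothing more can be done
None
the job is handed in; nothing more can be done
```

The tester is set up and the job is handed in at about 13 s of the 54 s allowed. No verdict is reported, so the results below are from my own checks.

- **Vent lever:** I pushed it with closed fingers to its hard stop. A further 2 mm push moved the tool only 0.4 mm while the force rose from 19 to 26 N. My position estimate put the lever at about 1.33 rad there, a little under the nominal 1.4 but within measuring error. I then lifted away, and the pictures show it back at rest and untouched.
- **Thumbscrew:** I gripped it at 50 N and turned it about 79° clockwise until it seated, with the torque jumping from 0.05 to 2.4 N·m. It was then backed off about 89° from the point where the torque vanished, a yaw of 63° to 152°. Grip slip was about 1° at most.
- **Last check:** The screw was still gripped, with the jaws at 12.2 mm on the 11 mm wing, and the residual torque was 0.05 N·m. The lever was at rest, and the timer and plug looked unmoved. I did not measure the bench items at the end, but the arm passed only over the tray items, well above them.

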